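# Put up a shelf arm, stock it and register it

## Robot

A 6-joint arm with a two-finger parallel gripper is mounted at the origin on a cart in front of the work surface, level with it; the furniture and walls round the work are solid. World frame = base frame: x ahead of the robot, y to its left, z up, the work surface at z = 0. Lengths are in m, angles in rad, forces in N, time in s.
With the tool pointing down it reaches from about 0.375 to 0.9 m from the base axis. Payload 3.1 kg.
Tool frame: the origin (TCP) lies on the centre line of the jaws, within the pads' length; the fingertips stand 25 mm ahead of it and the grasp point (between the pads) lies 6 mm ahead of it; z points along the fingers, y is the line along which they close (so a half turn about z gives the same grasp; the last joint's range is limited). The gripper opens to 87 mm and grips with 3 to 60 N. Pads are 19 mm wide; open, the fingers measure 117 mm over their backs; the gripper's body (75 mm by 190 mm) begins 51 mm behind the grasp point.
Start: joints at [1.097, 0.527, 1.433, -0, 1.181, -0.178], TCP at [0.182, 0.598, 0.248] pointing down, gripper open.
Joint ranges: [-3.08, 3.08], [-0.75, 2.2], [0.22, 2.44], [-1.43, 4.57], [0, 2.65], [-2.85, 2.85]. Speed limits (rad/s): [2.79, 2.79, 3.14, 3.14, 3.14, 3.14].

## Interface

Orientations are given as [roll, pitch, yaw] about the fixed x, y, z axes, in that order (R = Rz(yaw) Ry(pitch) Rx(roll)).
In Python, from workcell import * gives the robot as it stands.
- The arm moves only by the tool servo_tool, never from a script. Its argument "moves" is text: rows parted by semicolons, each of 5 numbers parted by spaces: the shift along the tool's x, y, z in cm, then the turn about the tool's z in degrees, then the gripper's target within -1 to 1 (fully open at 1, half-way at 0, shut at -1). In form: x y z turn grip; .... A call has 1 to 20 rows; each row is the pose to reach, as a shift and turn from the pose commanded when the call began, along the tool's axes at that moment; what a row does not reach only later rows make up. A row lasts 1/12 s, in which the tool goes at most 41.7 mm and 7.16 degrees, less where a joint would pass 70% of its speed; a pose out of reach is approached as far as the arm can. A call with a gripper value outside its range is refused whole. The fingers move at their own pace and stop on an object; "force" is the grip in N (left out, the last holds). Time passes only in rows, so rows that repeat a pose let the fingers close. It gives the time, the measured TCP pose, the force, the opening and the grip force at its end, in the units of the state.
- sense(): the state, without advancing time (a new reading comes with each control period).
- camera(name): name is "scene" or "top" or "wrist"; returns the picture (420x560x3 uint8, red, green, blue); there is no depth.
- camera_info(name): a dict with "fx", "fy", "cx", "cy" (pixels), "k1" (the pictures are not rectified: a ray, as slopes to the right and down, at radius r is drawn at 1 + k1 r^2 times it, then the intrinsics apply), "cam_to_world" (4x4, takes a point from camera to world coordinates). Camera axes: x right, y up, looking along -z (the intrinsics and any distortion apply to the point x, -y, -z); pixel columns grow to the right and rows downward; lengths in m; the calibration is good to about 2 mm. A picture is of the moment at which its call begins: read the wrist's pose just before it. camera_info takes no time and is no camera call; for the wrist camera it gives the pose at the moment of the call.
- job_done(): hands the job in; it is judged then, once.
The state is a dict: "clock": time; "joints": joint angles; "dq": joint speeds; "joint_efforts": joint torques, N m; "eef_pos": TCP position; "eef_rot": TCP orientation; "contact_force": force on the tool from outside, world axes, zero at the start; "wrist_torque": the same for the moment, N m; "width": opening from 0.0 (shut) to 1.0 (fully open); "finger_force": force on a finger pad.
Only numpy, scipy, OpenCV 4.12 (cv2) and the standard library are available. Lean on these libraries where they do the work, as an engineer would, in place of code of your own. Each camera call takes 0.05 s, during which the arm holds its last target. There are 200 camera calls.

## Task

Put up the aluminium shelf arm: hook its two claws into the slots of the upright and press it down until it sits fully home and the yellow catch springs out over its top. Then zero the tag reader with the arm empty: slide its red knob all the way to its end and let go of it there, so that it snaps back by itself. Stand every tub with a blue or green lid upright along the middle of the arm's narrow top, and when all are up, work the knob in the same way once more to register the stock. Leave the black-lidded tub, the orange-capped bottle and the timer where they are.

Things in the scene. Friction and masses are not known exactly. Their poses are not given: they have to be found in the camera images.
- upright: the slotted upright: grey channel 60 mm wide, 168 mm high, fixed on a dark base plate (8 mm thick, reaching 26 mm in front of the face). Origin on the table at the foot of the middle of its front face; x points from the face to the back (away from the working side), y along the face, z up. Two slots at y = 0 in the 4 mm thick face plate, hollow behind.
- slot_low (a point): centre of the lower slot, in the plane of the upright's front face, 77 mm over the table; the slot is 18 mm wide and 28 mm high (63 to 91 mm over the table)
- slot_high (a point): centre of the upper slot, in the plane of the front face, 122 mm over the table; the slot is 18 mm wide and 28 mm high (108 to 136 mm over the table)
- catch (a joint): spring catch of the upright: two yellow noses 16 mm either side of the middle, 124 to 134 mm over the table, 6 mm proud of the face. 0 = sprung out, grows as pushed in (m, to 0.009; 2 to 3 N). The arm's end pushes them in while it is hooked in high; once it is pressed fully down they spring out over its top edge. Their friction holds the arm up until it is pressed.
- shelf_mid (a point): the shelf arm: loose aluminium box beam 275 mm long (x), 44 wide (y), 72 high, 0.4 kg, black rubber strip on its narrow flat top; this point is its centre, half-way up, near its centre of mass. It starts standing on its underside. x points to the claw end (flat end face at x = +137.5 mm); the other end has a blue tag plate. Seated: underside 50 mm, top 122 mm over the table.
- shelf_heel (a point): middle of the arm's flat claw end face (36 mm above the underside). Seated it touches the upright's face at y = 0, 86 mm over the table. To hook in, bring it to the face with arm's x along the upright's x, 101 mm over the table (96 to 106 goes in), then press down 15 mm till the necks sit on the slots' lower edges.
- shelf_claws (a point): the arm's two steel claws, 10 mm wide, at y = 0 on the end face; this point is the root of the upper one (62 mm above the underside), the lower is 45 mm below. Each: a neck 8 mm high (4 up, 4 down) straight out of the face, and at its end a tab hanging 10 mm below the neck. They reach 10.5 mm beyond the face; 5.5 mm gap between face and tab.
- reader: the tag reader: a fixed grey housing 60 x 160 x 20 mm with a spring-return slide on top. Origin under its centre; the slide runs along its +y, toward the green mark.
- reader_slide (a joint): the slide's travel along the reader's +y: 0 = at rest, 0.060 m = its end; a spring drives it back (2 N at rest, 6.4 N at the end)
- knob (a point): the red knob on the slide, 18 x 18 mm and 36 mm high, top 15 mm above this point, which lies 47 mm over the table and moves with the slide
- tub_black_mid (a point): a white tub with a black lid, 66 mm across, 75 mm high; its centre. A bystander.
- amber_bottle_mid (a point): a white bottle with an orange cap, 54 mm across, 104 mm high; its centre. A bystander.
- timer_mid (a point): a white bench timer, 62 x 68 x 20 mm; its centre. A bystander.
- tub_b1_mid (a point): white screw-top tub with a blue lid, 54 mm across the lid (the top 16 mm), 48 mm high, 0.09 kg; its centre, half-way up; z points to the lid. Three or all of the four coloured tubs are present; None if absent.
- tub_b2_mid (a point): white screw-top tub with a blue lid, 54 mm across the lid (the top 16 mm), 48 mm high, 0.09 kg; its centre, half-way up; z points to the lid. Three or all of the four coloured tubs are present; None if absent.
- tub_b3_mid (a point): white screw-top tub with a blue lid, 54 mm across the lid (the top 16 mm), 48 mm high, 0.09 kg; its centre, half-way up; z points to the lid. Three or all of the four coloured tubs are present; None if absent.
- tub_g1_mid (a point): white screw-top tub with a green lid, 60 mm across the lid (the top 16 mm), 52 mm high, 0.09 kg; its centre, half-way up; z points to the lid. Three or all of the four coloured tubs are present; None if absent.
There are look-alikes about, which are no part of the job. Leave any pink or turquoise look-alike of the part that bears tub_b2_mid alone.

How it is judged:
On the way, in this order (a step that is already met when the one before it is completed fails the run):
1. the arm is hooked in and pressed down fully, the catch sprung out over it (x of shelf_heel in the frame of upright between -0.005 and 0.004 m and y of shelf_heel in the frame of upright between -0.008 and 0.008 m and z of shelf_heel in the frame of upright between 0.081 and 0.09 m and angle between the x axis of shelf_mid and the x axis of upright, either way round below 0.09 rad and angle between shelf_mid's own z axis and vertical below 0.09 rad and value of joint catch below 0.002 m), for 0.2 s.
2. to zero it, the reader's slide is at its end (value of joint reader_slide above 0.055 m), for 0.05 s.
3. the slide, let go, snaps back by itself (velocity of joint reader_slide below -0.03 m/s and value of joint reader_slide below 0.05 m and contact force between reader_slide and anything else below 0.1 N), for 0.02 s.
4. every coloured tub that is present stands upright on the arm, let go and at rest (x of tub_b1_mid in the frame of shelf_mid between -0.135 and 0.135 m and y of tub_b1_mid in the frame of shelf_mid between -0.018 and 0.018 m and z of tub_b1_mid in the frame of shelf_mid between 0.052 and 0.068 m and angle between each of tub_b1_mid, tub_b2_mid, tub_b3_mid, tub_g1_mid's own z axis and vertical below 0.12 rad and linear speed of each of tub_b1, tub_b2, tub_b3, tub_g1 below 0.03 m/s and contact force between each of tub_b1, tub_b2, tub_b3, tub_g1 and the fingers below 0.1 N and x of tub_b2_mid in the frame of shelf_mid between -0.135 and 0.135 m and y of tub_b2_mid in the frame of shelf_mid between -0.018 and 0.018 m and z of tub_b2_mid in the frame of shelf_mid between 0.052 and 0.068 m and x of tub_b3_mid in the frame of shelf_mid between -0.135 and 0.135 m and y of tub_b3_mid in the frame of shelf_mid between -0.018 and 0.018 m and z of tub_b3_mid in the frame of shelf_mid between 0.052 and 0.068 m and x of tub_g1_mid in the frame of shelf_mid between -0.135 and 0.135 m and y of tub_g1_mid in the frame of shelf_mid between -0.018 and 0.018 m and z of tub_g1_mid in the frame of shelf_mid between 0.054 and 0.07 m), for 0.3 s.
5. to register the tubs, the reader's slide is at its end (value of joint reader_slide above 0.055 m), for 0.05 s.
6. the slide, let go, snaps back by itself (all of step 3), for 0.02 s.
At the end, for the whole second after the job is handed in: Arm seated in both slots (within 5 mm, 8 mm sideways, 0.09 rad), catch out; every coloured tub present stands on it upright (0.12 rad), its centre over the top and within 18 mm of the middle line, released and at rest; slide back within 4 mm of rest (all of step 1 and all of step 4 and value of joint reader_slide below 0.004 m); the robot touches nothing.
It fails at once if a bystander (black-lidded tub, orange-capped bottle or timer) is moved more than 3 cm (distance of any of tub_black_mid, amber_bottle_mid, timer_mid from where it was at the start of the episode above 0.03 m).
Of tub_b1, tub_b2, tub_b3, tub_g1 only 3 to 4 are there at a start; the rules pass over those that are not, and their reading is None.
At some moment in a run one of shelf may be knocked a few centimetres aside while the robot is not near it.
It also fails if it takes over 210 s, if anything falls off the work surface, if the arm or the gripper's body presses on something with over 40 N, if the wrist force passes 120 N, or if a joint passes its speed limit or range.

## Working session

There is one attempt and no reset: what is moved stays moved. The work goes in short steps, Python scripts to look and compute and a tool call to move; the robot and the scene stay as the last step left them, time stands still between calls to the robot, and variables do not carry over. Pictures are saved under pics/ and viewed, at most 14 in all, crops included, and the job is handed in when it is done.

Besides the shell and the picture viewer there is one more tool, called after "Call:" as name(argument=value, ...) on one line, values as JSON. servo_tool: Moves the arm, as the interface text tells. Its arguments: {"type":"object","properties":{"moves":{"type":"string"},"force":{"type":"number"}},"required":["moves"]}

```bash
ls; mkdir -p pics; python3 - <<'E'
from workcell import *
import cv2,numpy as np
s=sense();print({k:np.round(v,3).tolist() for k,v in s.items()})
for n in("scene","top"):
    cv2.imwrite(f"pics/{n}0.png",camera(n)[:,:,::-1]);i=camera_info(n);print(n,i["fx"],i["fy"],i["cx"],i["cy"],i["k1"],np.round(i["cam_to_world"],3).tolist())
E
```

```text
pics
{'clock': 0.0, 'joints': [1.096, 0.528, 1.434, -0.0, 1.181, -0.178], 'dq': [0.001, -0.001, -0.0, 0.0, -0.001, 0.001], 'joint_efforts': [-0.002, -44.005, -17.658, 0.063, 0.058, -0.0], 'eef_pos': [0.182, 0.597, 0.247], 'eef_rot': [-3.139, -0.0, 2.846], 'contact_force': [0.048, 0.052, -0.541], 'wrist_torque': [0.008, 0.05, 0.04], 'finger_force': 0.0, 'width': 0.998}
scene 431.1254661624489 431.1254661624489 279.3908750369798 218.98465439404367 -0.09724353170436768 [[0.71, 0.384, -0.591, -0.284], [-0.704, 0.396, -0.589, -0.832], [0.008, 0.834, 0.551, 0.89], [0.0, 0.0, 0.0, 1.0]]
top 378.91033225545135 378.91033225545135 282.943821813758 209.169473174689 -0.06474608675040686 [[0.011, 0.993, -0.121, 0.383], [-1.0, 0.013, 0.017, 0.011], [0.018, 0.121, 0.992, 1.464], [0.0, 0.0, 0.0, 1.0]]
```

View pics/scene0.png

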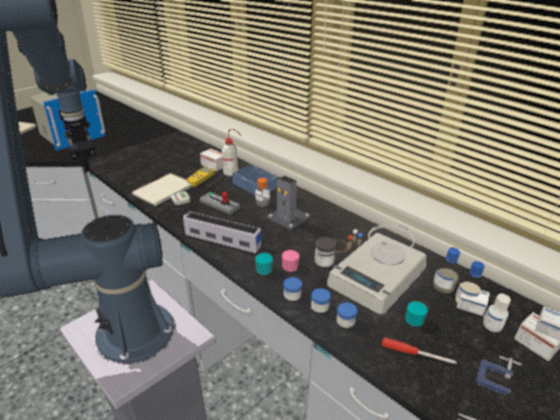

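View pics/top0.png

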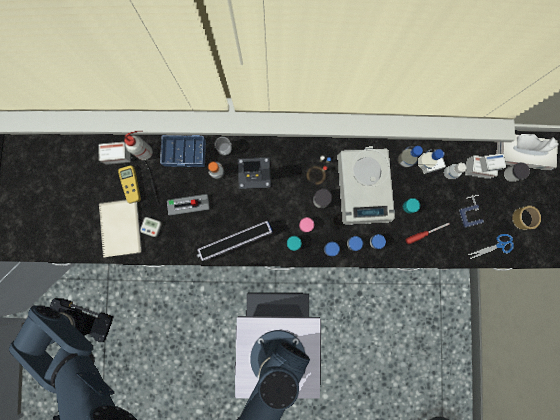

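The pictures show the shelf arm at top (198–271, 222–260), the upright at (254,172), the reader at (188,205), and blue lids at (332,249), (355,243), (378,241). Possible confusions for a green lid are teal (294,243) and (412,206), with pink at (307,225). I'll check these in close crops.

```bash
cat > h.py <<'E'
from workcell import *
import cv2,numpy as np
def ray(n,u,v,info=None):
    i=info or camera_info(n); xd=(u-i["cx"])/i["fx"]; yd=(v-i["cy"])/i["fy"]
    K=np.eye(3); x,y=cv2.undistortPoints(np.array([[[xd,yd]]],float),K,np.array([i["k1"],0,0,0.]))[0,0]
    T=np.array(i["cam_to_world"]); d=T[:3,:3]@np.array([x,-y,-1.]); return T[:3,3],d
def onz(n,u,v,z,info=None):
    o,d=ray(n,u,v,info); return o+d*(z-o[2])/d[2]
def proj(n,p,info=None):
    i=info or camera_info(n);T=np.array(i["cam_to_world"]);q=T[:3,:3].T@(np.array(p)-T[:3,3]);x,y=q[0]/-q[2],-q[1]/-q[2]
    f=1+i["k1"]*(x*x+y*y);return np.array([i["fx"]*x*f+i["cx"],i["fy"]*y*f+i["cy"]])
def blobs(img,lo,hi,amin=20):
    m=cv2.inRange(cv2.cvtColor(img,cv2.COLOR_RGB2HSV),np.array(lo),np.array(hi))
    n,l,st,c=cv2.connectedComponentsWithStats(m); return [(c[k].round(1).tolist(),int(st[k,4])) for k in range(1,n) if st[k,4]>=amin]
def pose():
    s=sense();return np.round(s["eef_pos"],4).tolist(),np.round(s["eef_rot"],3).tolist(),np.round(s["contact_force"],1).tolist(),round(s["clock"],2)
def topitems(img=None):
    img=camera("top") if img is None else img
    for nm,lo,hi,z in (("blue",(100,120,60),(125,255,255),.048),("teal/green",(45,100,50),(98,255,255),.05),("pink",(150,80,100),(172,255,255),.048),("red",(0,180,120),(6,255,255),.062)):
        for c,a in blobs(img,lo,hi,12): print(nm,np.round(c).tolist(),a,img[int(c[1]),int(c[0])],np.round(onz("top",*c,z),3).tolist())
E
python3 - <<'E'
from h import *
a=cv2.imread("pics/scene0.png");t=cv2.imread("pics/top0.png")
topitems(t[:,:,::-1])
c1=cv2.resize(a[165:345,165:445],None,fx=2.8,fy=2.8,interpolation=cv2.INTER_CUBIC)
c2=cv2.resize(t[135:270,130:430],None,fx=2.6,fy=2.6,interpolation=cv2.INTER_CUBIC)
cv2.imwrite("pics/c1.png",c1);cv2.imwrite("pics/c2.png",c2)
E
```

```text
blue [417.0, 151.0] 103 [ 55  96 168] [0.792, -0.532, 0.048]
blue [437.0, 154.0] 95 [ 50  86 153] [0.781, -0.615, 0.048]
blue [328.0, 159.0] 14 [ 76 128 200] [0.753, -0.186, 0.048]
blue [378.0, 241.0] 164 [ 79 117 178] [0.439, -0.374, 0.048]
blue [504.0, 243.0] 139 [ 54 110 169] [0.436, -0.869, 0.048]
blue [356.0, 243.0] 164 [ 80 118 181] [0.431, -0.286, 0.048]
blue [332.0, 248.0] 167 [ 80 120 181] [0.41, -0.198, 0.048]
teal/green [411.0, 205.0] 214 [ 49 164 163] [0.576, -0.502, 0.05]
teal/green [171.0, 202.0] 18 [ 54 161  82] [0.578, 0.41, 0.05]
teal/green [370.0, 212.0] 48 [ 66 102 113] [0.549, -0.344, 0.05]
teal/green [294.0, 243.0] 180 [ 51 168 166] [0.43, -0.054, 0.05]
pink [306.0, 224.0] 179 [232 143 174] [0.5, -0.101, 0.048]
red [192.0, 202.0] 16 [194  38  35] [0.578, 0.326, 0.062]
```

View pics/c1.png

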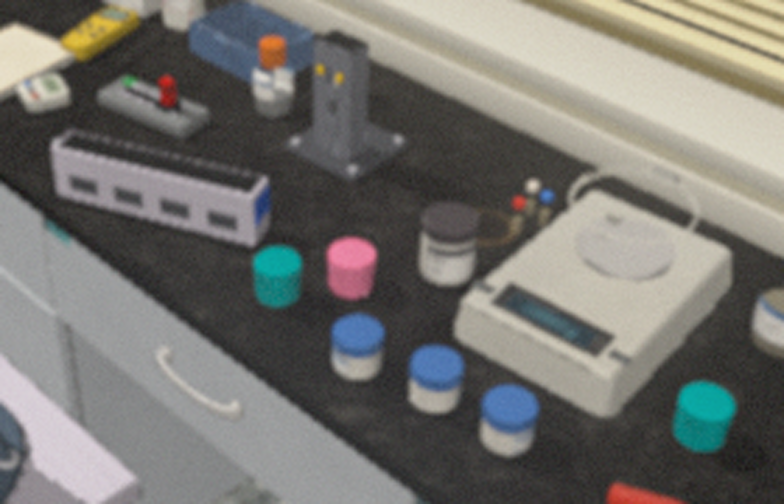

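View pics/c2.png

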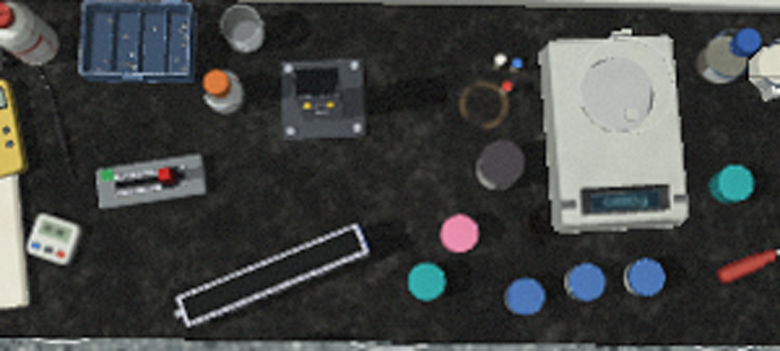

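The only coloured tubs present are the three blue lids. The turquoise and pink tubs are coloured all over, so they're look-alikes, and g1 is absent. The claws are at the left (near-robot) end of the arm, top pixel (199,256), and the upright faces -x. Next I'll measure the arm, upright and reader.

```bash
cat >> h.py <<'E'
def go(x,y,z,yaw_deg):
    "moves numbers for TCP target (world), tool down"
    s=sense();from scipy.spatial.transform import Rotation as R
    Rm=R.from_euler("xyz",s["eef_rot"]).as_matrix()
    d=Rm.T@(np.array([x,y,z])-s["eef_pos"])*100
    t=-(yaw_deg-np.degrees(s["eef_rot"][2]));t=(t+180)%360-180
    print("move",np.round(d,2).tolist(),"turn",round(t,1))
E
python3 - <<'E'
from h import *
t=cv2.imread("pics/top0.png")[:,:,::-1].copy()
hsv=cv2.cvtColor(t,cv2.COLOR_RGB2HSV)
m=np.zeros(t.shape[:2],np.uint8);m[215:264,190:278]=cv2.inRange(hsv,(0,0,140),(180,70,255))[215:264,190:278]
n,l,st,c=cv2.connectedComponentsWithStats(m);k=1+st[1:,4].argmax()
ys,xs=np.where(l==k);P=np.array([onz("top",u,v,.072)[:2] for u,v in zip(xs,ys)],np.float32)
r=cv2.minAreaRect(P);print("shelf rect",r,cv2.boxPoints(r).round(3).tolist(),len(P))
# upright: bolts and noses
f=lambda u,v:(u/2.6+130-.3,v/2.6+135-.3)
for p in((289,69),(353,66),(291,131),(358,128)):print("bolt",np.round(onz("top",*f(*p),.01),3))
print("noses",blobs(t,(18,120,120),(35,255,255),3))
for p in((307,106),(330,105)):print("nose",np.round(onz("top",*f(*p),.134),3))
for p in((96,172),(203,155),(206,192),(99,208)):print("reader corner",np.round(onz("top",*f(*p),.02),3))
print("knob",onz("top",192,202,.062));a=cv2.imread("pics/scene0.png")[:,:,::-1]
print("scene yellow",blobs(a,(18,120,100),(35,255,255),2),blobs(a[180:215,200:245],(0,180,100),(8,255,255),5))
print(pose())
go(r[0][0],r[0][1],.26,116)
E
```

```text
shelf rect ((0.4335576593875885, 0.16784022748470306), (0.045111946761608124, 0.28390803933143616), 22.820716857910156) [[0.3580000102519989, 0.28999999165534973], [0.46799999475479126, 0.02800000086426735], [0.5090000033378601, 0.04600000008940697], [0.39899998903274536, 0.3070000112056732]] 186
bolt [0.748 0.154 0.01 ]
bolt [0.754 0.057 0.01 ]
bolt [0.652 0.148 0.01 ]
bolt [0.658 0.048 0.01 ]
noses [([129.1, 185.5], 371), ([247.8, 175.2], 6), ([256.5, 174.5], 4)]
nose [0.665 0.116 0.134]
nose [0.667 0.084 0.134]
reader corner [0.585 0.435 0.02 ]
reader corner [0.613 0.277 0.02 ]
reader corner [0.558 0.271 0.02 ]
reader corner [0.532 0.428 0.02 ]
knob [0.57618792 0.32739122 0.062     ]
scene yellow [([198.8, 176.8], 245), ([279.0, 189.3], 7), ([286.0, 192.5], 8)] [([24.2, 16.5], 31)]
([0.1819, 0.5973, 0.2467], [-3.14, -0.0, 2.846], [0.5, 1.0, -0.5], 0.1)
move [-36.59, -33.75, -1.28] turn 47.1
```

Call:
servo_tool(moves="-36.6 -33.7 -1 50 1;-36.6 -33.7 -1 50 1;-36.6 -33.7 -1 50 1;-36.6 -33.7 -1 50 1;-36.6 -33.7 -1 50 1;-36.6 -33.7 -1 50 1;-36.6 -33.7 -1 50 1;-36.6 -33.7 -1 50 1;-36.6 -33.7 -1 50 1;-36.6 -33.7 -1 50 1;-36.6 -33.7 -1 50 1;-36.6 -33.7 -1 50 1;-36.6 -33.7 -1 50 1;-36.6 -33.7 -1 50 1;-36.6 -33.7 -1 50 1;-36.6 -33.7 -1 50 1;-36.6 -33.7 -1 50 1")

```text
clock: 1.52
eef_pos: [0.4329, 0.17, 0.2574]
eef_rot: [-3.141, -0.0, 1.976]
contact_force: [0.0, 0.8, 0.6]
width: 1.002
finger_force: 0.0
```

```bash
python3 - <<'E'
from h import *
i=camera_info("wrist");w=camera("wrist");cv2.imwrite("pics/w1.png",w[:,:,::-1]);print(pose(),np.round(i["cam_to_world"],3).tolist(),i["fx"],i["k1"])
E
```

```text
([0.4331, 0.17, 0.2575], [-3.141, -0.0, 1.976], [-0.3, 0.3, -0.2], 1.57) [[0.919, -0.382, -0.097, 0.405], [0.394, 0.89, 0.228, 0.231], [-0.0, -0.248, 0.969, 0.394], [0.0, 0.0, 0.0, 1.0]] 322.3108638532668 -0.055665348153791906
```

View pics/w1.png

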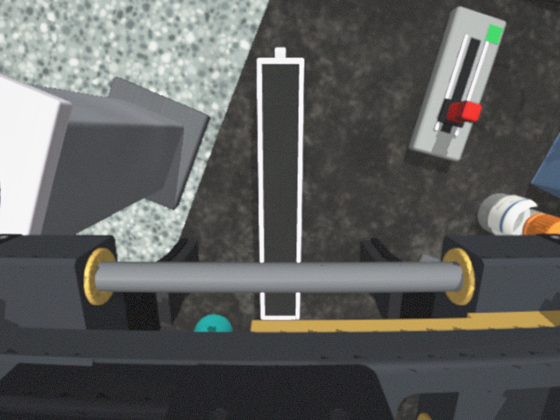

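The shelf arm lies straight under the gripper. Its claw-end corners are at (257,59) and (303,59), with the claw at (280,50), and the tag-end corners are at (262,318) and (299,318).

```bash
python3 - <<'E'
from h import *
P=[onz("wrist",*p,.072)[:2] for p in((257.5,59),(303,59),(299.5,318),(262,318))]
P=np.array(P);h=(P[0]+P[1])/2;e=(P[2]+P[3])/2;print(P.round(3).tolist(),np.linalg.norm(P[0]-P[1]),np.linalg.norm(h-e),"mid",(h+e)/2,"yaw",np.degrees(np.arctan2(*(h-e)[::-1])))
m=(h+e)/2;go(m[0],m[1],.042+.006,np.degrees(np.arctan2(*(h-e)[::-1])))
E
```

```text
[[0.362, 0.281], [0.401, 0.298], [0.509, 0.049], [0.47, 0.032]] 0.042393379263572756 0.27168967469542893 mid [0.43556323 0.16510047] yaw 113.4188920002907
move [-0.56, 0.05, 20.95] turn -0.2
```

Call:
servo_tool(moves="-0.6 0 4 0 1;-0.6 0 8 0 1;-0.6 0 12 0 1;-0.6 0 16 0 1;-0.6 0 19 0 1;-0.6 0 20.9 0 1;-0.6 0 20.9 0 1;-0.6 0 20.9 0 -1;-0.6 0 20.9 0 -1;-0.6 0 20.9 0 -1;-0.6 0 20.9 0 -1;-0.6 0 20.9 0 -1;-0.6 0 20.9 0 -1;-0.6 0 20.9 0 -1;-0.6 0 20.9 0 -1;-0.6 0 20.9 0 -1;-0.6 0 17 0 -1;-0.6 0 11 0 -1;-0.6 0 11 0 -1;-0.6 0 11 0 -1", force=55)

```text
clock: 3.23
eef_pos: [0.4385, 0.1636, 0.1504]
eef_rot: [3.135, 0.002, 1.973]
contact_force: [-0.0, 0.6, -3.4]
width: 0.5
finger_force: 55.0
```

```bash
python3 - <<'E'
from h import *
print(pose())
for yaw in (3.5,): go(.47,.09,.148,yaw)
E
```

```text
([0.4385, 0.1636, 0.1504], [3.135, 0.002, 1.973], [-0.0, 0.6, -3.4], 3.23)
move [-8.01, 0.02, 0.26] turn 109.6
```

Call:
servo_tool(moves="-8 0 0 7 -1;-8 0 0 14 -1;-8 0 0 21 -1;-8 0 0 28 -1;-8 0 0 35 -1;-8 0 0 42 -1;-8 0 0 49 -1;-8 0 0 56 -1;-8 0 0 63 -1;-8 0 0 70 -1;-8 0 0 77 -1;-8 0 0 84 -1;-8 0 0 91 -1;-8 0 0 98 -1;-8 0 0 104 -1;-8 0 0 107 -1;-8 0 0 109.5 -1;-8 0 0 109.5 -1;-8 0 0 109.5 -1;-8 0 0 109.5 -1")

```text
clock: 4.9
eef_pos: [0.4669, 0.0896, 0.1466]
eef_rot: [-3.141, 0.002, 0.063]
contact_force: [0.4, -0.2, -4.0]
width: 0.499
finger_force: 55.0
```

```bash
python3 - <<'E'
from h import *
w=camera("wrist");t=camera("top");cv2.imwrite("pics/w2.png",w[:,:,::-1]);print(pose())
c=cv2.resize(t[140:270,210:330],None,fx=4,fy=4,interpolation=cv2.INTER_CUBIC)
a=np.zeros((520,1040,3),np.uint8)
c=c[:520,:480];o=np.hstack([cv2.resize(w,(560,420)),cv2.resize(c,(388,420))])[:,:,::-1];o=cv2.resize(o,(800,354));cv2.imwrite("pics/w2c.png",o)
E
```

```text
([0.4673, 0.0897, 0.147], [-3.141, 0.001, 0.063], [1.3, -0.2, -4.7], 5.0)
```

View pics/w2.png

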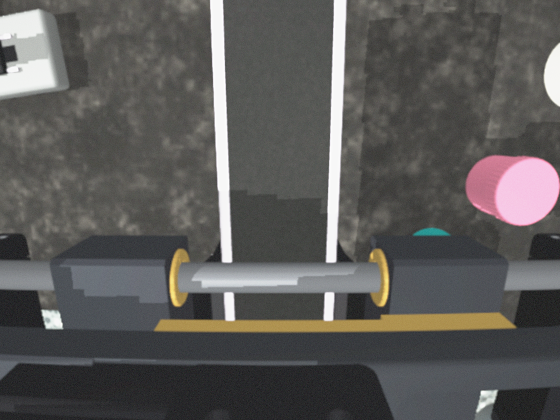

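The carried arm is straight in the jaws, with its rims at columns 215–232 and 328–345 converging symmetrically. Next I'll triangulate the noses to place the upright.

```bash
python3 - <<'E'
from h import *
def tri(pt,ps):
    o1,d1=ray("top",*pt);o2,d2=ray("scene",*ps)
    A=np.stack([d1,-d2],1);k=np.linalg.lstsq(A,o2-o1,rcond=None)[0];a=o1+d1*k[0];b=o2+d2*k[1];return (a+b)/2,np.linalg.norm(a-b)
N1=tri((247.8,175.2),(279,189.3));N2=tri((256.5,174.5),(286,192.5));print(N1,N2)
N=[onz("top",*p,.132) for p in((247.8,175.2),(256.5,174.5))];print(N)
# face plane top edge in top image? print dark channel outline near upright
t=cv2.imread("pics/top0.png");g=cv2.cvtColor(t,cv2.COLOR_BGR2GRAY)
print(g[158:190,250].tolist(),"col250 rows158..");print(g[178,236:274].tolist());print(g[170,236:274].tolist())
for p in((247.5,160),(255,160)):pass
t2=camera("top");m=cv2.cvtColor(t2,cv2.COLOR_RGB2GRAY);cv2.imwrite("pics/t2.png",t2[:,:,::-1])
E
```

```text
(array([0.66552632, 0.11673468, 0.12990331]), np.float64(0.0025425479044837575)) (array([0.66910293, 0.08553978, 0.12820433]), np.float64(0.0020118384134062734))
[array([0.66605609, 0.115743  , 0.132     ]), array([0.66905546, 0.08466839, 0.132     ])]
[51, 77, 76, 45, 23, 27, 28, 26, 29, 30, 29, 27, 21, 35, 59, 65, 58, 69, 77, 56, 56, 65, 66, 75, 78, 82, 80, 79, 85, 78, 55, 51] col250 rows158..
[38, 40, 64, 75, 83, 81, 79, 79, 82, 74, 64, 64, 67, 63, 56, 104, 130, 115, 106, 100, 82, 63, 65, 66, 67, 60, 47, 54, 53, 55, 57, 53, 56, 56, 36, 24, 8, 16]
[19, 25, 40, 57, 57, 54, 70, 60, 16, 20, 27, 22, 25, 25, 21, 24, 26, 30, 31, 18, 36, 31, 40, 54, 52, 50, 58, 57, 55, 53, 54, 56, 55, 45, 30, 24, 19, 21]
```

```bash
python3 - <<'E'
from h import *
print(pose());go(.509,.0887,.113,4)
E
```

```text
([0.4675, 0.0897, 0.1472], [-3.142, 0.001, 0.062], [-1.0, -0.6, -3.4], 5.05)
move [4.14, 0.36, 3.42] turn -0.4
```

Call:
servo_tool(moves="0 0.3 1.7 -0.4 -1;0 0.3 3.4 -0.4 -1;1.5 0.3 3.4 -0.4 -1;3 0.3 3.4 -0.4 -1;4.1 0.3 3.4 -0.4 -1;4.1 0.3 3.4 -0.4 -1;4.1 0.3 3.4 -0.4 -1;4.1 0.3 3.4 -0.4 -1;4.1 0.3 3.4 -0.4 -1")

```text
clock: 5.8
eef_pos: [0.5072, 0.0893, 0.1134]
eef_rot: [-3.141, 0.002, 0.069]
contact_force: [-1.3, -0.6, -4.1]
width: 0.504
finger_force: 55.0
```

```bash
python3 - <<'E'
from h import *
print(pose());go(.509,.0887,.113,4)
a=camera("scene");t=camera("top")
print("noses",blobs(t,(18,120,100),(35,255,255),3),blobs(a,(18,120,100),(35,255,255),3))
c=cv2.resize(a[165:285,190:330],None,fx=4,fy=4,interpolation=cv2.INTER_CUBIC);d=cv2.resize(t[150:250,220:280],None,fx=4,fy=4.8,interpolation=cv2.INTER_CUBIC)
cv2.imwrite("pics/p3.png",np.hstack([c,d])[:,:,::-1])
E
```

```text
([0.5072, 0.0893, 0.1134], [-3.141, 0.002, 0.069], [-1.3, -0.6, -4.1], 5.8)
move [0.17, 0.07, 0.04] turn -0.0
noses [([129.1, 185.3], 386), ([247.8, 175.2], 6), ([256.8, 174.8], 6)] [([198.9, 176.9], 253), ([279.0, 189.3], 7), ([237.0, 192.9], 16), ([286.0, 192.5], 8), ([245.9, 197.0], 16), ([261.8, 195.3], 14)]
```

View pics/p3.png

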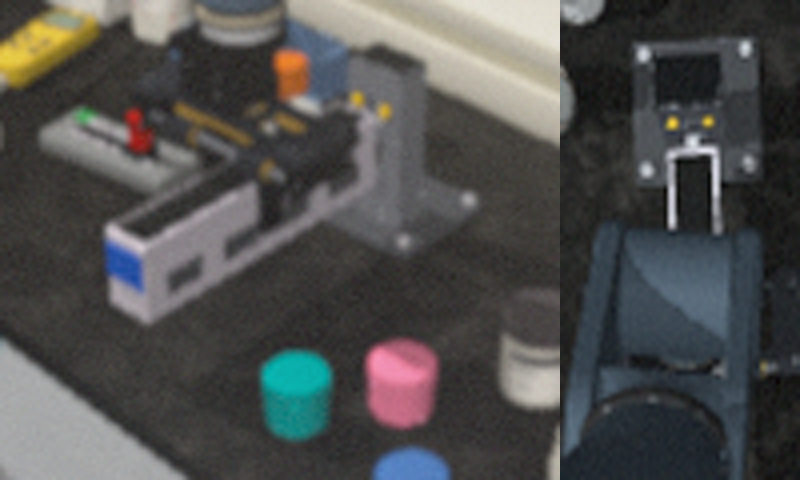

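The claw at crop (692,140) lines up with the middle of the noses at 690, and the heel is about 23 mm short of them. I'll move it in.

Call:
servo_tool(moves="0.6 0 0 0 -1;1.2 0 0 0 -1;1.6 0 0 0 -1;1.9 0 0 0 -1;2.2 0 0 0 -1;2.4 0 0 0 -1;2.4 0 0 0 -1;2.4 0 0 0 -1")

```text
clock: 6.57
eef_pos: [0.5307, 0.0909, 0.1132]
eef_rot: [-3.141, 0.005, 0.069]
contact_force: [-4.2, -1.3, -0.9]
width: 0.507
finger_force: 55.0
```

Call:
servo_tool(moves="0.2 0 0 0 -1;0.4 0 0 0 -1;0.6 0 0 0 -1;0.6 0 0 0 -1;0.6 0 0 0 -1")

```text
clock: 6.98
eef_pos: [0.5309, 0.0916, 0.1126]
eef_rot: [-3.14, 0.017, 0.069]
contact_force: [-15.6, -1.1, 3.9]
width: 0.5
finger_force: 55.0
```

```bash
python3 - <<'E'
from h import *
t=camera("top");a=camera("scene");print(pose(),"noses",blobs(t,(18,120,100),(35,255,255),3),blobs(a[180:200,270:295],(18,120,100),(35,255,255),2))
g=cv2.cvtColor(t,cv2.COLOR_RGB2GRAY);print(g[168:196,248:258].tolist())
E
```

```text
([0.5309, 0.0916, 0.1126], [-3.14, 0.017, 0.069], [-14.8, -1.4, 3.4], 7.08) noses [([129.1, 185.2], 387)] [([0.0, 13.5], 2)]
[[31, 28, 31, 26, 29, 21, 32, 27, 31, 32], [31, 32, 28, 31, 29, 28, 29, 33, 27, 32], [23, 28, 27, 27, 29, 28, 32, 29, 32, 35], [75, 59, 38, 39, 42, 59, 61, 46, 49, 52], [117, 90, 63, 57, 58, 84, 85, 64, 75, 60], [60, 63, 60, 63, 58, 67, 63, 55, 68, 72], [144, 142, 146, 144, 145, 146, 147, 144, 131, 130], [219, 217, 219, 217, 214, 207, 210, 210, 181, 168], [99, 58, 68, 43, 19, 21, 22, 23, 23, 99], [92, 22, 24, 36, 31, 27, 33, 28, 19, 101], [97, 28, 35, 33, 34, 35, 34, 30, 29, 102], [92, 29, 32, 36, 33, 39, 30, 33, 27, 91], [92, 27, 35, 33, 35, 33, 36, 35, 30, 57], [98, 28, 33, 35, 36, 30, 38, 31, 25, 56], [95, 31, 32, 32, 31, 34, 34, 32, 22, 58], [109, 30, 36, 36, 35, 34, 29, 37, 29, 60], [131, 29, 39, 34, 33, 33, 35, 34, 35, 49], [134, 30, 34, 36, 38, 35, 36, 31, 29, 22], [130, 27, 36, 31, 34, 32, 31, 36, 29, 21], [125, 28, 29, 33, 34, 27, 33, 35, 35, 22], [86, 37, 38, 38, 39, 42, 40, 37, 40, 33], [52, 57, 56, 57, 54, 56, 56, 54, 51, 55], [61, 62, 60, 62, 63, 62, 60, 64, 60, 59], [71, 69, 68, 70, 67, 71, 67, 67, 69, 66], [76, 75, 74, 74, 73, 71, 73, 75, 77, 75], [85, 78, 82, 80, 80, 77, 77, 77, 76, 79], [84, 81, 86, 82, 84, 83, 84, 84, 85, 80], [86, 86, 88, 86, 88, 87, 86, 86, 86, 83]]
```

It stopped hard against the face with the noses covered, and the heel edge at row 174 gives x≈0.67, so the claws are in. Now I'll press it down.

Call:
servo_tool(moves="-0.3 0 0 0 -1;-0.3 0 0.3 0 -1;-0.3 0 0.6 0 -1;-0.3 0 0.9 0 -1;-0.3 0 1.2 0 -1;-0.3 0 1.5 0 -1;-0.3 0 1.6 0 -1;-0.3 0 1.6 0 -1;-0.3 0 1.6 0 -1")

```text
clock: 7.83
eef_pos: [0.5305, 0.0914, 0.0973]
eef_rot: [-3.141, 0.011, 0.069]
contact_force: [-11.2, -1.3, 5.4]
width: 0.502
finger_force: 55.0
```

```bash
python3 - <<'E'
from h import *
t=camera("top");a=camera("scene");print(pose(),"noses",blobs(t,(18,120,100),(35,255,255),3),blobs(a[180:200,270:295],(18,120,100),(35,255,255),2))
E
```

```text
([0.5304, 0.0914, 0.0974], [-3.141, 0.011, 0.069], [-10.8, -0.4, 4.0], 7.93) noses [([129.1, 185.3], 382), ([247.6, 175.2], 5), ([256.6, 174.8], 5), ([519.3, 226.0], 3)] [([9.0, 9.5], 8), ([16.0, 12.3], 7)]
```

Both noses have sprung out again, and the TCP height of 0.097 matches the seated position. I'll press slightly more, relax, and let go.

Call:
servo_tool(moves="-0.2 0 0.2 0 -1;-0.2 0 0.3 0 -1;-0.2 0 0.2 0 -1;-0.2 0 0 0 -1;-0.2 0 0 0 1;-0.2 0 0 0 1;-0.2 0 0 0 1;-0.2 0 0 0 1;-0.2 0 0 0 1;-0.2 0 0 0 1;-0.2 0 0 0 1;-0.2 0 -3 0 1;-0.2 0 -7 0 1;-0.2 0 -11 0 1;-0.2 0 -14 0 1;-0.2 0 -14 0 1;-0.2 0 -14 0 1")

```text
clock: 9.35
eef_pos: [0.5349, 0.0909, 0.2397]
eef_rot: [3.141, -0.005, 0.069]
contact_force: [0.5, 0.3, -0.7]
width: 1.0
finger_force: 0.0
```

```bash
python3 - <<'E'
from h import *
print(pose(),camera_info("wrist")["cam_to_world"][:3,3].round(3))
t=camera("top");a=camera("scene");print("noses",blobs(t,(18,120,100),(35,255,255),3),blobs(a[180:200,270:295],(18,120,100),(35,255,255),2))
c=cv2.resize(a[165:285,190:330],None,fx=4,fy=4,interpolation=cv2.INTER_CUBIC);d=cv2.resize(t[150:250,220:280],None,fx=4,fy=4.8,interpolation=cv2.INTER_CUBIC)
cv2.imwrite("pics/p4.png",np.hstack([c,d])[:,:,::-1])
topitems(t)
E
```

```text
([0.5349, 0.0909, 0.2397], [3.141, -0.005, 0.069], [0.5, 0.3, -0.7], 9.35) [0.6   0.095 0.377]
noses [([129.1, 185.4], 384), ([247.8, 175.0], 4), ([256.5, 174.5], 4)] [([9.0, 9.3], 7), ([15.9, 12.1], 8)]
blue [417.0, 151.0] 103 [ 57  99 175] [0.792, -0.532, 0.048]
blue [437.0, 154.0] 94 [ 50  93 163] [0.781, -0.614, 0.048]
blue [328.0, 159.0] 14 [ 80 135 213] [0.753, -0.186, 0.048]
blue [381.0, 210.0] 12 [31 50 62] [0.555, -0.384, 0.048]
blue [360.0, 213.0] 13 [32 52 66] [0.546, -0.304, 0.048]
blue [378.0, 241.0] 163 [ 82 122 188] [0.439, -0.373, 0.048]
blue [504.0, 243.0] 141 [ 44  93 148] [0.436, -0.869, 0.048]
blue [356.0, 243.0] 164 [ 84 124 192] [0.431, -0.286, 0.048]
blue [332.0, 248.0] 168 [ 82 127 189] [0.41, -0.197, 0.048]
teal/green [412.0, 205.0] 204 [ 51 173 171] [0.577, -0.504, 0.05]
teal/green [171.0, 202.0] 18 [ 58 169  88] [0.578, 0.41, 0.05]
teal/green [370.0, 212.0] 48 [ 67 104 116] [0.549, -0.343, 0.05]
teal/green [294.0, 243.0] 181 [ 54 175 174] [0.43, -0.054, 0.05]
pink [306.0, 224.0] 179 [237 147 179] [0.5, -0.101, 0.048]
red [192.0, 202.0] 16 [206  43  39] [0.578, 0.326, 0.062]
```

View pics/p4.png

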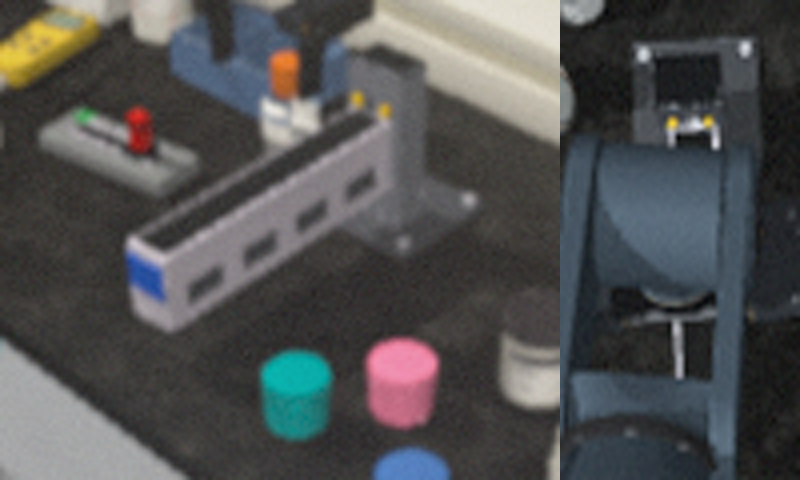

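The arm is seated, with its underside level and both noses over its top. Now I'll move above the reader.

```bash
python3 - <<'E'
from h import *
go(.583,.287,.2,99.7)
E
```

```text
move [6.37, -19.21, 3.66] turn -95.7
```

Call:
servo_tool(moves="1 -4 0 -7 1;2 -8 0 -14 1;3 -12 0 -21 1;4.5 -16 0 -28 1;6.4 -19.2 0 -35 1;6.4 -19.2 0 -42 1;6.4 -19.2 0 -49 1;6.4 -19.2 0 -56 1;6.4 -19.2 0 -63 1;6.4 -19.2 0 -70 1;6.4 -19.2 0 -77 1;6.4 -19.2 0 -84 1;6.4 -19.2 2 -91 1;6.4 -19.2 3.6 -95.7 1;6.4 -19.2 3.6 -95.7 1;6.4 -19.2 3.6 -95.7 0.1;6.4 -19.2 3.6 -95.7 0.1")

```text
clock: 10.87
eef_pos: [0.5842, 0.2868, 0.2007]
eef_rot: [-3.14, 0.0, 1.737]
contact_force: [-0.2, 0.4, -0.4]
width: 0.921
finger_force: 0.0
```

```bash
python3 - <<'E'
from h import *
print(pose());i=camera_info("wrist");w=camera("wrist");cv2.imwrite("pics/w5.png",w[:,:,::-1])
for c,a in blobs(w,(0,170,90),(7,255,255),60)+blobs(w,(170,170,90),(180,255,255),60): print(c,a,onz("wrist",*c,.062))
for c,a in blobs(w,(50,100,60),(75,255,255),60): print("green",c,a,onz("wrist",*c,.02))
E
```

```text
([0.5842, 0.2868, 0.2007], [-3.14, 0.0, 1.737], [-0.2, 0.4, -0.4], 10.87)
[280.1, 160.9] 423 [0.57803175 0.32601513 0.062     ]
green [300.0, 56.5] 338 [0.58089742 0.41953583 0.02      ]
```

View pics/w5.png

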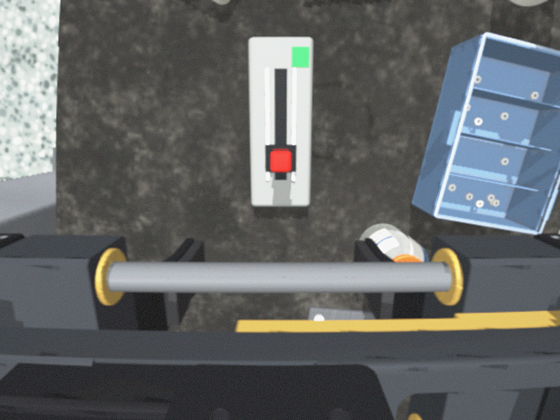

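The knob is at (280,161) with the slide vertical in the image, so the tool is aligned; the orange bottle is to the right at (395,240). I'll check that the gripper body clears the bottle.

```bash
python3 - <<'E'
from h import *
b=onz("top",215,168,.104);print(b);k=np.array([.578,.326]);y=1.737;ax=np.array([np.cos(y),np.sin(y)]);ay=np.array([np.sin(y),-np.cos(y)])
print("bottle in tool axes from knob",(b[:2]-k)@ax,(b[:2]-k)@ay)
go(.578,.326,.058,99.5)
E
```

```text
[0.69727137 0.23877102 0.104     ]
bottle in tool axes from knob -0.1057591620388126 0.10319668508774575
move [3.96, -0.01, 14.36] turn 0.1
```

Call:
servo_tool(moves="4 0 4 0 0.1;4 0 8 0 0.1;4 0 11 0 0.1;4 0 13 0 0.1;4 0 14.3 0 0.1;4 0 14.3 0 0.1;4 0 14.3 0 -1;4 0 14.3 0 -1;4 0 14.3 0 -1;4 0 14.3 0 -1;4 0 14.3 0 -1;4 0 14.3 0 -1;4 0 14.3 0 -1;5 0 14.3 0 -1;6 0 14.3 0 -1;7 0 14.3 0 -1;8 0 14.3 0 -1;9 0 14.3 0 -1;9.7 0 14.3 0 -1", force=25)

```text
clock: 12.5
eef_pos: [0.5694, 0.3812, 0.0598]
eef_rot: [3.14, 0.004, 1.74]
contact_force: [1.9, -7.2, 6.9]
width: 0.205
finger_force: 25.0
```

Call:
servo_tool(moves="0.2 0 0 0 -1;0.4 0 0 0 -1;0.7 0 0 0 -1;0.7 0 0 0 -1;0.7 0 0 0 -1;0.7 0 0 0 -1")

```text
clock: 13.0
eef_pos: [0.5686, 0.3861, 0.0598]
eef_rot: [3.141, 0.006, 1.74]
contact_force: [2.2, -9.2, 6.7]
width: 0.2
finger_force: 25.0
```

```bash
python3 - <<'E'
from h import *
print(pose());w=camera("wrist");t=camera("top")
print(blobs(w,(0,170,90),(7,255,255),20));
for c,a in blobs(t,(0,170,90),(6,255,255),3): print(c,a,onz("top",*c,.062))
E
```

```text
([0.5686, 0.3861, 0.0598], [3.141, 0.006, 1.74], [2.2, -9.2, 6.7], 13.0)
[([278.5, 247.4], 542), ([278.8, 258.5], 59), ([278.5, 294.3], 118)]
[128.3, 133.3] 3 [0.83975055 0.58564616 0.062     ]
[126.0, 136.0] 3 [0.82893258 0.59385706 0.062     ]
[130.3, 144.0] 7 [0.7972979  0.57484199 0.062     ]
[324.5, 167.5] 4 [ 0.71517399 -0.16846271  0.062     ]
[423.0, 232.3] 3 [ 0.47332948 -0.54042044  0.062     ]
[416.0, 234.7] 3 [ 0.46405619 -0.51321064  0.062     ]
[410.4, 236.9] 8 [ 0.45561099 -0.49151031  0.062     ]
[408.0, 242.7] 3 [ 0.43384638 -0.48177491  0.062     ]
```

Travel is 60 mm and the force is 9 N, above the spring's 6.4 N, so it's at the end. Letting go.

Call:
servo_tool(moves="0.7 0 0 0 0.2;0.7 0 0 0 0.2;0.7 0 0 0 0.2;0.7 0 0 0 0.2;0.7 0 0 0 0.2;0.7 0 0 0 0.2;0.7 0 0 0 0.2;0.7 0 -4 0 0.2;0.7 0 -8 0 0.2;0.7 0 -12 0 1;0.7 0 -16 0 1;0.7 0 -18 0 1;0.7 0 -18 0 1")

```text
clock: 14.18
eef_pos: [0.5688, 0.398, 0.246]
eef_rot: [3.129, -0.004, 1.74]
contact_force: [0.4, 0.7, -0.0]
width: 0.817
finger_force: 0.0
```

```bash
python3 - <<'E'
from h import *
print(pose());t=camera("top");w=camera("wrist")
for c,a in blobs(w,(0,170,90),(7,255,255),60): print(c,a,onz("wrist",*c,.062))
for c,a in blobs(t,(0,170,90),(6,255,255),10): print(c,a,onz("top",*c,.062))
m=np.array([.37,-.1])
# arm top line
cen=np.array([.671,.1])-.1375*np.array([np.cos(.067),np.sin(.067)]);print("arm mid",cen)
cv2.imwrite("pics/t6.png",t[:,:,::-1])
go(.42,-.02,.26,90)
E
```

```text
([0.5688, 0.398, 0.246], [3.129, -0.004, 1.74], [0.4, 0.7, -0.0], 14.18)
[276.1, 253.7] 242 [0.57251655 0.33651261 0.062     ]
[192.6, 201.8] 20 [0.57697186 0.32517366 0.062     ]
arm mid [0.5338085  0.09079439]
move [-38.61, -21.36, -2.09] turn 9.7
```

The knob is back at rest (y 0.325). Now I'll look at the three blue tubs from above.

```bash
python3 - <<'E'
from h import *
go(.375,-.286,.25,0)
E
```

```text
move [-64.07, -30.26, -1.13] turn 99.7
```

Call:
servo_tool(moves="-64 -30.3 0 7 1;-64 -30.3 0 14 1;-64 -30.3 0 21 1;-64 -30.3 0 28 1;-64 -30.3 0 35 1;-64 -30.3 0 42 1;-64 -30.3 0 49 1;-64 -30.3 0 56 1;-64 -30.3 0 63 1;-64 -30.3 0 70 1;-64 -30.3 0 77 1;-64 -30.3 0 84 1;-64 -30.3 0 91 1;-64 -30.3 0 98 1;-64 -30.3 0 99.7 1;-64 -30.3 0 99.7 1;-64 -30.3 0 99.7 1;-64 -30.3 0 99.7 1;-64 -30.3 0 99.7 1;-64 -30.3 0 99.7 1")

```text
clock: 15.95
eef_pos: [0.3732, -0.2842, 0.2369]
eef_rot: [-3.137, 0.003, -0.002]
contact_force: [0.1, 0.6, -0.5]
width: 1.003
finger_force: 0.0
```

```bash
python3 - <<'E'
from h import *
print(pose());w=camera("wrist");cv2.imwrite("pics/w7.png",w[:,:,::-1])
for c,a in blobs(w,(100,120,60),(125,255,255),300): print(c,a,onz("wrist",*c,.046))
E
```

```text
([0.3732, -0.2842, 0.2369], [-3.137, 0.003, -0.002], [0.1, 0.6, -0.5], 15.95)
[373.3, 125.5] 1333 [ 0.44279818 -0.37771288  0.046     ]
[285.6, 132.7] 1073 [ 0.435435 -0.29085   0.046   ]
[197.9, 156.4] 962 [ 0.41224638 -0.20222692  0.046     ]
```

View pics/w7.png

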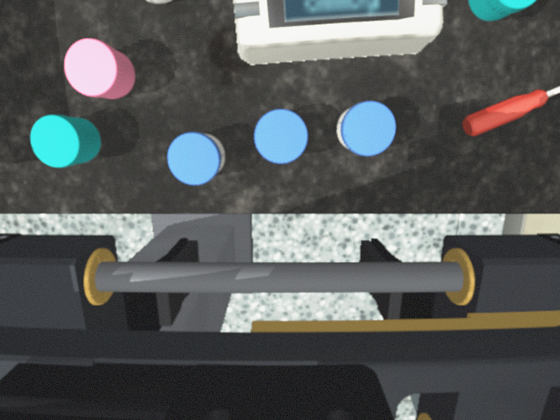

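The blue lids are circles at (195,158), (281,136) and (368,128), with turquoise at (55,141) and pink at (100,68) clear of them. I'll refine with circle fits.

```bash
python3 - <<'E'
from h import *
w=cv2.imread("pics/w7.png")[:,:,::-1].copy()
m=cv2.inRange(cv2.cvtColor(w,cv2.COLOR_RGB2HSV),np.array((98,90,60)),np.array((125,255,255)));m[:95]=0;m[210:]=0
m=cv2.morphologyEx(m,cv2.MORPH_OPEN,np.ones((3,3),np.uint8));m=cv2.morphologyEx(m,cv2.MORPH_CLOSE,np.ones((5,5),np.uint8))
for c in cv2.findContours(m,cv2.RETR_EXTERNAL,cv2.CHAIN_APPROX_NONE)[0]:
    if cv2.contourArea(c)<400: continue
    (u,v),r=cv2.minEnclosingCircle(c);print((u,v),r,onz("wrist",u,v,.048),onz("wrist",u+r,v,.048)-onz("wrist",u,v,.048))
go(.411,-.199,.25,-45)
E
```

```text
(193.26315307617188, 158.26315307617188) 27.6517276763916 [ 0.41057189 -0.19791475  0.048     ] [-0.00010193 -0.02800373  0.        ]
(280.5919494628906, 135.89080810546875) 27.899250030517578 [ 0.43237649 -0.28588361  0.048     ] [ 4.02744477e-05 -2.75602730e-02  0.00000000e+00]
(368.8496398925781, 128.36712646484375) 28.693134307861328 [ 0.43998875 -0.3729012   0.048     ] [ 0.00026948 -0.02863096  0.        ]
move [3.74, -8.46, -1.26] turn 45.0
```

Call:
servo_tool(moves="3.8 -8.6 4 -7 1;3.8 -8.6 6 -14 1;3.8 -8.6 8 -21 1;3.8 -8.6 10 -28 1;3.8 -8.6 10 -35 1;3.8 -8.6 10 -42 1;3.8 -8.6 11 -45 1;3.8 -8.6 14 -45 1;3.8 -8.6 17 -45 1;3.8 -8.6 19.3 -45 1;3.8 -8.6 19.3 -45 1;3.8 -8.6 19.3 -45 1;3.8 -8.6 19.3 -45 -1;3.8 -8.6 19.3 -45 -1;3.8 -8.6 19.3 -45 -1;3.8 -8.6 19.3 -45 -1;3.8 -8.6 19.3 -45 -1;3.8 -8.6 19.3 -45 -1;3.8 -8.6 19.3 -45 -1", force=15)

```text
clock: 17.58
eef_pos: [0.412, -0.1992, 0.0459]
eef_rot: [-3.141, 0.0, 0.784]
contact_force: [-1.6, 1.1, 5.0]
width: 0.594
finger_force: 14.9
```

Call:
servo_tool(moves="0 0 -4 0 -1;0 0 -8 0 -1;0 0 -12 0 -1;0 0 -16 0 -1;0 0 -18 0 -1;0 0 -18 0 -1;0 0 -18 0 -1")

```text
clock: 18.17
eef_pos: [0.4127, -0.1998, 0.2265]
eef_rot: [3.139, -0.0, 0.784]
contact_force: [-0.1, -0.3, -1.7]
width: 0.593
finger_force: 15.0
```

```bash
python3 - <<'E'
from h import *
print(pose());a=np.array([np.cos(.067),np.sin(.067)]);h=np.array([.671,.1003]);t=h-a*.2275;print(t,h-a*.1475,h-a*.0675)
go(*(t),.19+.0,3.9)
E
```

```text
([0.4127, -0.1998, 0.2265], [3.139, -0.0, 0.784], [-0.1, -0.3, -1.7], 18.17)
[0.44401043 0.0850689 ] [0.52383094 0.09042489] [0.60365145 0.09578088]
move [22.34, -17.96, 3.6] turn 41.0
```

```bash
python3 - <<'E'
from h import *
go(.6037,.0958,.2265,3.9)
E
```

```text
move [34.4, -7.43, -0.02] turn 41.0
```

Call:
servo_tool(moves="4 -1 0 7 -1;8 -2 0 14 -1;12 -3 0 21 -1;16 -4 0 28 -1;20 -5 0 35 -1;24 -5.5 0 41 -1;28 -6.5 0 41 -1;31 -7 0 41 -1;33 -7.2 0 41 -1;34.4 -7.4 0 41 -1;34.4 -7.4 0 41 -1;34.4 -7.4 0 41 -1;34.4 -7.4 2.5 41 -1;34.4 -7.4 4 41 -1;34.4 -7.4 4.5 41 -1;34.4 -7.4 4.5 41 -1;34.4 -7.4 4.5 41 -1")

```text
clock: 19.58
eef_pos: [0.603, 0.0949, 0.1802]
eef_rot: [3.142, 0.002, 0.068]
contact_force: [1.1, -0.2, -0.6]
width: 0.594
finger_force: 15.0
```

```bash
python3 - <<'E'
from h import *
print(pose());go(.6037,.0958,.1685,3.9)
E
```

```text
([0.603, 0.0949, 0.1802], [3.142, 0.002, 0.068], [1.1, -0.2, -0.6], 19.58)
move [0.08, -0.09, 1.17] turn -0.0
```

Call:
servo_tool(moves="0 -0.1 0.4 0 -1;0 -0.1 0.8 0 -1;0 -0.1 1.1 0 -1;0 -0.1 1.2 0 -1;0 -0.1 1.2 0 -1;0 -0.1 1.2 0 -1")

```text
clock: 20.08
eef_pos: [0.6036, 0.097, 0.1686]
eef_rot: [3.142, -0.0, 0.069]
contact_force: [-0.1, -0.2, -0.8]
width: 0.593
finger_force: 15.0
```

Call:
servo_tool(moves="0 0.1 0.1 0 -1;0 0.1 0.2 0 -1;0 0.1 0.2 0 -1;0 0.1 0.2 0 -1")

```text
clock: 20.42
eef_pos: [0.6035, 0.096, 0.1665]
eef_rot: [-3.142, 0.0, 0.069]
contact_force: [-0.2, 0.7, -1.8]
width: 0.595
finger_force: 15.0
```

Call:
servo_tool(moves="0 0 0.1 0 -1;0 0 0.2 0 -1;0 0 0.2 0 -1;0 0 0.2 0 -1")

```text
clock: 20.75
eef_pos: [0.6037, 0.096, 0.1659]
eef_rot: [3.141, -0.001, 0.069]
contact_force: [-2.4, -0.0, 6.1]
width: 0.59
finger_force: 14.9
```

Call:
servo_tool(moves="0 0 -0.1 0 -1;0 0 -0.1 0 1;0 0 -0.1 0 1;0 0 -0.1 0 1;0 0 -0.1 0 1;0 0 -0.1 0 1;0 0 -3 0 1;0 0 -6 0 1;0 0 -8 0 1;-4 0 -9 0 1;-7 0 -9 0 1;-7 0 -9 0 1;-7 0 -9 0 1")

```text
clock: 21.83
eef_pos: [0.5321, 0.0912, 0.2548]
eef_rot: [-3.142, 0.001, 0.069]
contact_force: [0.2, -0.2, 0.5]
width: 0.998
finger_force: 0.0
```

```bash
cat >> h.py <<'E'
def lids(name,z,lo=(98,90,60),amin=100,box=None):
    w=camera(name);m=cv2.inRange(cv2.cvtColor(w,cv2.COLOR_RGB2HSV),np.array(lo),np.array((125,255,255)))
    m=cv2.morphologyEx(m,cv2.MORPH_CLOSE,np.ones((5,5),np.uint8))
    for c in cv2.findContours(m,cv2.RETR_EXTERNAL,cv2.CHAIN_APPROX_NONE)[0]:
        if cv2.contourArea(c)<amin: continue
        (u,v),r=cv2.minEnclosingCircle(c);p=onz(name,u,v,z);print(name,round(u),round(v),round(r),p.round(4),"shelf",shelf(p))
    return w
def shelf(p,h=(.671,.1003),yaw=.067):
    d=np.array(p[:2])-h;return np.round([d@[np.cos(yaw),np.sin(yaw)]+.1375,d@[-np.sin(yaw),np.cos(yaw)]],4).tolist()
E
python3 - <<'E'
from h import *
print(pose());w=lids("wrist",.170);cv2.imwrite("pics/w8.png",w[:,:,::-1])
lids("top",.048)
go(.4324,-.2859,.23,45)
E
```

```text
([0.5321, 0.0912, 0.2548], [-3.142, 0.001, 0.069], [0.2, -0.2, 0.5], 21.83)
wrist 276 120 41 [0.6056 0.0969 0.17  ] shelf [0.072, 0.001]
top 356 243 8 [ 0.4314 -0.2864  0.048 ] shelf [-0.1274, -0.3698]
top 504 243 10 [ 0.435  -0.8669  0.048 ] shelf [-0.1627, -0.9492]
top 378 241 7 [ 0.4395 -0.3729  0.048 ] shelf [-0.1252, -0.4567]
top 370 212 13 [ 0.5511 -0.345   0.048 ] shelf [-0.0119, -0.4363]
top 183 152 25 [0.7735 0.3737 0.048 ] shelf [0.2581, 0.2659]
move [-12.82, 36.9, 2.47] turn -41.1
```

View pics/w8.png

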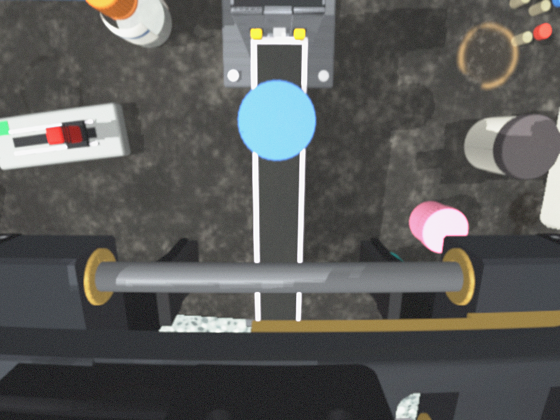

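The tub stands centred on the strip: lid (277,120), rims at 255 and 303. Next tub.

Call:
servo_tool(moves="-12.8 36.9 0 -7 1;-12.8 36.9 0 -14 1;-12.8 36.9 0 -21 1;-12.8 36.9 0 -28 1;-12.8 36.9 0 -35 1;-12.8 36.9 0 -41 1;-12.8 36.9 0 -41 1;-12.8 36.9 0 -41 1;-12.8 36.9 0 -41 1;-12.8 36.9 2 -41 1;-12.8 36.9 6 -41 1;-12.8 36.9 10 -41 1;-12.8 36.9 13 -41 1;-12.8 36.9 15 -41 1;-12.8 36.9 15 -41 1;-12.8 36.9 15 -41 1")

```text
clock: 23.27
eef_pos: [0.4319, -0.2864, 0.1033]
eef_rot: [-3.14, -0.0, 0.784]
contact_force: [-0.1, 0.2, -0.6]
width: 0.996
finger_force: 0.0
```

```bash
python3 - <<'E'
from h import *
print(pose());go(.4322,-.286,.046,45)
E
```

```text
([0.4319, -0.2864, 0.1033], [-3.14, -0.0, 0.784], [-0.1, 0.2, -0.6], 23.27)
move [0.05, 0.0, 5.73] turn -0.1
```

Call:
servo_tool(moves="0 0 2 0 1;0 0 4 0 1;0 0 5.7 0 1;0 0 5.7 0 1;0 0 5.7 0 1;0 0 5.7 0 -1;0 0 5.7 0 -1;0 0 5.7 0 -1;0 0 5.7 0 -1;0 0 5.7 0 -1;0 0 5.7 0 -1;0 0 5.7 0 -1")

```text
clock: 24.27
eef_pos: [0.4316, -0.2859, 0.0479]
eef_rot: [3.141, -0.0, 0.785]
contact_force: [-0.1, 0.6, 3.0]
width: 0.599
finger_force: 15.0
```

Call:
servo_tool(moves="0 0 -4 0 -1;0 0 -8 0 -1;0 0 -12 0 -1;0 0 -16 0 -1;0 0 -20 0 -1;0 0 -21 0 -1;0 0 -21 0 -1;0 0 -21 0 -1")

```text
clock: 24.93
eef_pos: [0.4311, -0.2854, 0.2572]
eef_rot: [-3.141, 0.0, 0.785]
contact_force: [-0.3, 0.3, -1.9]
width: 0.591
finger_force: 15.0
```

```bash
python3 - <<'E'
from h import *
print(pose());go(.5238,.0904,.24,3.9)
E
```

```text
([0.4311, -0.2854, 0.2572], [-3.141, 0.0, 0.785], [-0.3, 0.3, -1.9], 24.93)
move [33.11, -20.04, 1.73] turn 41.1
```

Call:
servo_tool(moves="33.1 -20 0 7 -1;33.1 -20 0 14 -1;33.1 -20 0 21 -1;33.1 -20 0 28 -1;33.1 -20 0 35 -1;33.1 -20 0 41 -1;33.1 -20 0 41 -1;33.1 -20 0 41 -1;33.1 -20 0 41 -1;33.1 -20 0 41 -1;33.1 -20 0 41 -1;33.1 -20 0 41 -1;33.1 -20 3 41 -1;33.1 -20 6 41 -1;33.1 -20 7.7 41 -1;33.1 -20 7.7 41 -1;33.1 -20 7.7 41 -1;33.1 -20 7.7 41 -1")

```text
clock: 26.43
eef_pos: [0.5247, 0.0885, 0.1806]
eef_rot: [3.141, 0.0, 0.067]
contact_force: [0.4, -0.2, -0.3]
width: 0.594
finger_force: 15.0
```

```bash
python3 - <<'E'
from h import *
print(pose());go(.5238,.0904,.1685,3.9)
E
```

```text
([0.5247, 0.0885, 0.1806], [3.141, 0.0, 0.067], [0.4, -0.2, -0.3], 26.43)
move [-0.07, -0.19, 1.21] turn -0.0
```

Call:
servo_tool(moves="0 -0.1 0.4 0 -1;0 -0.1 0.8 0 -1;0 -0.1 1.1 0 -1;0 -0.1 1.2 0 -1;0 -0.1 1.3 0 -1;0 -0.1 1.3 0 -1;0 -0.1 1.3 0 -1")

```text
clock: 27.02
eef_pos: [0.5244, 0.0906, 0.1676]
eef_rot: [3.142, -0.0, 0.069]
contact_force: [-0.1, -0.4, -0.5]
width: 0.596
finger_force: 15.0
```

Call:
servo_tool(moves="0 0 0.1 0 -1;0 0 0.2 0 -1;0 0 0.2 0 -1;0 0 0.2 0 -1")

```text
clock: 27.35
eef_pos: [0.5244, 0.0906, 0.1656]
eef_rot: [3.142, -0.0, 0.069]
contact_force: [-0.6, 0.2, 0.5]
width: 0.598
finger_force: 15.0
```

Call:
servo_tool(moves="0 0 0.1 0 -1;0 0 0.1 0 -1;0 0 0.1 0 -1")

```text
clock: 27.6
eef_pos: [0.5241, 0.0906, 0.1651]
eef_rot: [3.142, 0.0, 0.069]
contact_force: [-1.6, -0.2, 4.7]
width: 0.596
finger_force: 15.0
```

Contact. I'll release, retreat, and check while going to the last tub.

Call:
servo_tool(moves="0 0 0 0 -1;0 0 0 0 1;0 0 0 0 1;0 0 0 0 1;0 0 0 0 1;0 0 0 0 1;0 0 -3 0 1;0 0 -6 0 1;0 0 -9 0 1;-4 0 -9 0 1;-7 0 -9 0 1;-7 0 -9 0 1;-7 0 -9 0 1")

```text
clock: 28.68
eef_pos: [0.4527, 0.0859, 0.2546]
eef_rot: [-3.141, 0.001, 0.069]
contact_force: [0.5, 0.1, -0.8]
width: 1.0
finger_force: 0.0
```

```bash
python3 - <<'E'
from h import *
print(pose());w=lids("wrist",.170);cv2.imwrite("pics/w9.png",w[:,:,::-1])
go(.44,-.373,.25,45)
E
```

```text
([0.4527, 0.0859, 0.2546], [-3.141, 0.001, 0.069], [0.5, 0.1, -0.8], 28.68)
wrist 274 120 41 [0.526  0.0926 0.17  ] shelf [-0.0077, 0.002]
wrist 274 2 41 [0.5978 0.0973 0.17  ] shelf [0.0643, 0.0019]
move [-4.62, 45.66, 0.48] turn -41.1
```

Both tubs stand centred (off the line by about 2 mm). Now the third.

Call:
servo_tool(moves="-4.6 45.7 0 -7 1;-4.6 45.7 0 -14 1;-4.6 45.7 0 -21 1;-4.6 45.7 0 -28 1;-4.6 45.7 0 -35 1;-4.6 45.7 0 -41 1;-4.6 45.7 0 -41 1;-4.6 45.7 0 -41 1;-4.6 45.7 0 -41 1;-4.6 45.7 0 -41 1;-4.6 45.7 0 -41 1;-4.6 45.7 3 -41 1;-4.6 45.7 7 -41 1;-4.6 45.7 11 -41 1;-4.6 45.7 14 -41 1;-4.6 45.7 15 -41 1;-4.6 45.7 15 -41 1;-4.6 45.7 15 -41 1")

```text
clock: 30.23
eef_pos: [0.441, -0.3742, 0.1047]
eef_rot: [3.141, 0.0, 0.785]
contact_force: [-0.1, -0.0, 0.6]
width: 1.004
finger_force: 0.0
```

```bash
python3 - <<'E'
from h import *
print(pose());go(.44,-.373,.046,45)
E
```

```text
([0.441, -0.3742, 0.1047], [3.141, 0.0, 0.785], [-0.1, -0.0, 0.6], 30.23)
move [0.01, -0.17, 5.87] turn -0.0
```

Call:
servo_tool(moves="0 0 2 0 1;0 -0.1 4 0 1;0 -0.1 5.8 0 1;0 -0.1 5.8 0 1;0 -0.1 5.8 0 1;0 -0.1 5.8 0 -1;0 -0.1 5.8 0 -1;0 -0.1 5.8 0 -1;0 -0.1 5.8 0 -1;0 -0.1 5.8 0 -1;0 -0.1 5.8 0 -1;0 -0.1 5.8 0 -1")

```text
clock: 31.23
eef_pos: [0.4396, -0.3728, 0.0468]
eef_rot: [3.141, 0.0, 0.785]
contact_force: [-0.3, -0.8, 1.7]
width: 0.591
finger_force: 15.0
```

Call:
servo_tool(moves="0 0 -4 0 -1;0 0 -8 0 -1;0 0 -12 0 -1;0 0 -16 0 -1;0 0 -20 0 -1;0 0 -21 0 -1;0 0 -21 0 -1;0 0 -21 0 -1")

```text
clock: 31.9
eef_pos: [0.439, -0.3721, 0.2562]
eef_rot: [-3.141, -0.0, 0.785]
contact_force: [-0.1, -1.3, -2.1]
width: 0.589
finger_force: 15.0
```

```bash
python3 - <<'E'
from h import *
print(pose());go(.444,.085,.24,3.9)
E
```

```text
([0.439, -0.3721, 0.2562], [-3.141, -0.0, 0.785], [-0.1, -1.3, -2.1], 31.9)
move [32.65, -32.0, 1.64] turn 41.1
```

Call:
servo_tool(moves="32.6 -32 0 7 -1;32.6 -32 0 14 -1;32.6 -32 0 21 -1;32.6 -32 0 28 -1;32.6 -32 0 35 -1;32.6 -32 0 41 -1;32.6 -32 0 41 -1;32.6 -32 0 41 -1;32.6 -32 0 41 -1;32.6 -32 0 41 -1;32.6 -32 0 41 -1;32.6 -32 0 41 -1;32.6 -32 0 41 -1;32.6 -32 0 41 -1;32.6 -32 3 41 -1;32.6 -32 6 41 -1;32.6 -32 7.7 41 -1;32.6 -32 7.7 41 -1;32.6 -32 7.7 41 -1")

```text
clock: 33.48
eef_pos: [0.4434, 0.0826, 0.1784]
eef_rot: [-3.141, 0.004, 0.066]
contact_force: [0.9, 0.7, -1.6]
width: 0.589
finger_force: 15.0
```

```bash
python3 - <<'E'
from h import *
print(pose());go(.444,.0848,.1665,3.9)
E
```

```text
([0.4434, 0.0826, 0.1784], [-3.141, 0.004, 0.066], [0.9, 0.7, -1.6], 33.48)
move [0.08, -0.22, 1.19] turn -0.1
```

Call:
servo_tool(moves="0 -0.1 0.4 0 -1;0 -0.1 0.8 0 -1;0 -0.1 1.1 0 -1;0 -0.1 1.2 0 -1;0 -0.1 1.3 0 -1;0 -0.1 1.3 0 -1;0 -0.1 1.3 0 -1")

```text
clock: 34.07
eef_pos: [0.4441, 0.0853, 0.1668]
eef_rot: [3.142, -0.001, 0.069]
contact_force: [-0.4, 0.3, -0.2]
width: 0.588
finger_force: 15.0
```

Call:
servo_tool(moves="0 0 0.1 0 -1;0 0 0.2 0 -1;0 0 0.2 0 -1;0 0 0.2 0 -1")

```text
clock: 34.4
eef_pos: [0.4439, 0.0852, 0.1645]
eef_rot: [-3.142, 0.0, 0.069]
contact_force: [0.9, -0.1, -1.1]
width: 0.595
finger_force: 15.0
```

Call:
servo_tool(moves="0 0 0.1 0 -1;0 0 0.2 0 -1;0 0 0.2 0 -1;0 0 0.2 0 -1")

```text
clock: 34.73
eef_pos: [0.4439, 0.0851, 0.1624]
eef_rot: [-3.142, 0.0, 0.069]
contact_force: [0.8, -1.4, -1.0]
width: 0.587
finger_force: 15.0
```

Call:
servo_tool(moves="0 0 0.1 0 -1;0 0 0.2 0 -1;0 0 0.2 0 -1;0 0 0.2 0 -1")

```text
clock: 35.07
eef_pos: [0.4435, 0.0852, 0.1608]
eef_rot: [-3.142, 0.001, 0.069]
contact_force: [-3.0, -0.2, 4.9]
width: 0.587
finger_force: 15.0
```

Call:
servo_tool(moves="0 0 -0.1 0 -1;0 0 -0.1 0 1;0 0 -0.1 0 1;0 0 -0.1 0 1;0 0 -0.1 0 1;0 0 -0.1 0 1;0 0 -0.1 0 1;0 0 -3 0 1;0 0 -6 0 1;0 0 -9 0 1;-2 0 -9.5 0 1;-4 0 -9.5 0 1;-5 0 -9.5 0 1;-5 0 -9.5 0 1;-5 0 -9.5 0 1")

```text
clock: 36.32
eef_pos: [0.3942, 0.0817, 0.2555]
eef_rot: [-3.142, -0.001, 0.069]
contact_force: [0.8, -0.0, -0.5]
width: 0.999
finger_force: 0.0
```

```bash
python3 - <<'E'
from h import *
print(pose());w=lids("wrist",.166);a=camera("scene");c=cv2.resize(a[165:285,190:330],None,fx=4,fy=4,interpolation=cv2.INTER_CUBIC)
cv2.imwrite("pics/p10.png",c[:,:,::-1]);print("noses",blobs(a[180:200,270:295],(18,120,100),(35,255,255),2))
go(.583,.287,.25,99.5)
E
```

```text
([0.3942, 0.0817, 0.2555], [-3.142, -0.001, 0.069], [0.8, -0.0, -0.5], 36.32)
wrist 279 154 38 [0.4441 0.084  0.166 ] shelf [-0.09, -0.001]
wrist 278 30 44 [0.5232 0.0896 0.166 ] shelf [-0.0107, -0.0007]
noses [([9.4, 9.2], 5), ([16.0, 12.3], 7)]
move [20.13, -19.2, 0.57] turn -95.6
```

View pics/p10.png

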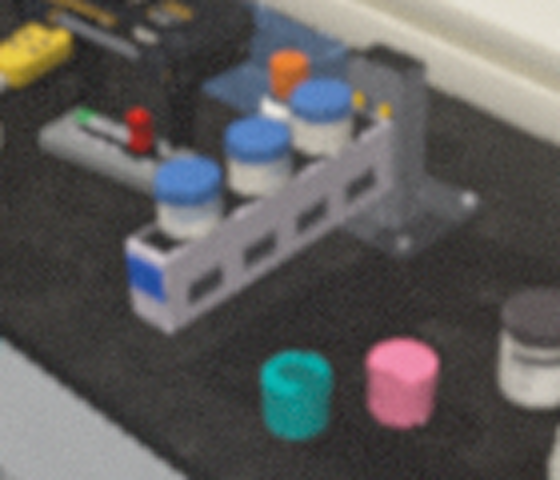

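All three tubs stand upright and centred, and both noses are out. Now I'll work the knob again.

Call:
servo_tool(moves="20.1 -19.2 0 -7 1;20.1 -19.2 0 -14 1;20.1 -19.2 0 -21 1;20.1 -19.2 0 -28 1;20.1 -19.2 0 -35 1;20.1 -19.2 0 -42 1;20.1 -19.2 0 -49 1;20.1 -19.2 0 -56 1;20.1 -19.2 0 -63 1;20.1 -19.2 0 -70 1;20.1 -19.2 0 -77 1;20.1 -19.2 0 -84 1;20.1 -19.2 0 -91 1;20.1 -19.2 3 -95.6 1;20.1 -19.2 5.5 -95.6 0.1;20.1 -19.2 5.5 -95.6 0.1;20.1 -19.2 5.5 -95.6 0.1;20.1 -19.2 5.5 -95.6 0.1")

```text
clock: 37.92
eef_pos: [0.5826, 0.2875, 0.201]
eef_rot: [3.14, -0.0, 1.737]
contact_force: [-0.5, -0.8, -0.0]
width: 0.781
finger_force: 0.0
```

```bash
python3 - <<'E'
from h import *
print(pose());w=camera("wrist")
for c,a in blobs(w,(0,170,90),(7,255,255),60): print(c,a,onz("wrist",*c,.062))
go(.5777,.326,.059,99.6)
E
```

```text
([0.5826, 0.2875, 0.201], [3.14, -0.0, 1.737], [-0.5, -0.8, -0.0], 37.92)
[281.7, 161.8] 418 [0.57808129 0.326187   0.062     ]
move [3.87, 0.09, 14.28] turn -0.1
```

Call:
servo_tool(moves="3.9 0.1 4 0 0.1;3.9 0.1 8 0 0.1;3.9 0.1 11 0 0.1;3.9 0.1 13 0 0.1;3.9 0.1 14.2 0 0.1;3.9 0.1 14.2 0 0.1;3.9 0.1 14.2 0 -1;3.9 0.1 14.2 0 -1;3.9 0.1 14.2 0 -1;3.9 0.1 14.2 0 -1;3.9 0.1 14.2 0 -1;3.9 0.1 14.2 0 -1;3.9 0.1 14.2 0 -1;5 0.1 14.2 0 -1;6 0.1 14.2 0 -1;7 0.1 14.2 0 -1;8 0.1 14.2 0 -1;9 0.1 14.2 0 -1;9.7 0.1 14.2 0 -1", force=25)

```text
clock: 39.55
eef_pos: [0.5691, 0.3818, 0.0601]
eef_rot: [3.137, 0.003, 1.739]
contact_force: [4.9, -6.6, 4.5]
width: 0.205
finger_force: 25.0
```

Call:
servo_tool(moves="0.2 0 0 0 -1;0.4 0 0 0 -1;0.7 0 0 0 -1;0.7 0 0 0 -1;0.7 0 0 0 -1;0.7 0 0 0 -1")

```text
clock: 40.05
eef_pos: [0.5685, 0.3859, 0.0601]
eef_rot: [3.138, 0.007, 1.739]
contact_force: [6.6, -12.3, 5.3]
width: 0.201
finger_force: 25.0
```

It's at the end again (y 0.386, 12 N). Let go.

Call:
servo_tool(moves="0.7 0 0 0 0.2;0.7 0 0 0 0.2;0.7 0 0 0 0.2;0.7 0 0 0 0.2;0.7 0 0 0 0.2;0.7 0 0 0 0.2;0.7 0 0 0 0.2;0.7 0 -4 0 0.2;0.7 0 -8 0 0.2;0.7 0 -12 0 1;0.7 0 -16 0 1;0.7 0 -18 0 1;0.7 0 -18 0 1;0.7 0 -18 0 1;0.7 0 -18 0 1")

```text
clock: 41.3
eef_pos: [0.563, 0.3963, 0.2374]
eef_rot: [-3.139, 0.001, 1.738]
contact_force: [0.0, -0.9, -0.6]
width: 0.955
finger_force: 0.0
```

```bash
python3 - <<'E'
from h import *
print(pose());t=lids("top",.166,amin=60);a=camera("scene")
for c,k in blobs(t,(0,170,90),(6,255,255),10): print("red",c,k,onz("top",*c,.062))
print("noses",blobs(a[180:200,270:295],(18,120,100),(35,255,255),2))
cv2.imwrite("pics/p11.png",cv2.resize(a[165:285,190:330],None,fx=4,fy=4,interpolation=cv2.INTER_CUBIC)[:,:,::-1])
E
```

```text
([0.563, 0.3963, 0.2374], [-3.139, 0.001, 1.738], [0.0, -0.9, -0.6], 41.3)
top 504 243 10 [ 0.4306 -0.7937  0.166 ] shelf [-0.1622, -0.8759]
top 255 237 8 [0.4427 0.084  0.166 ] shelf [-0.0914, -0.001]
top 370 212 13 [ 0.5353 -0.3136  0.166 ] shelf [-0.0256, -0.4039]
top 254 214 8 [0.5233 0.0897 0.166 ] shelf [-0.0106, -0.0007]
top 252 191 8 [0.6026 0.0962 0.166 ] shelf [0.069, 0.0005]
top 438 154 6 [ 0.748  -0.5631  0.166 ] shelf [0.1699, -0.6671]
top 419 152 8 [ 0.7521 -0.4952  0.166 ] shelf [0.1786, -0.5996]
top 183 152 24 [0.7391 0.3434 0.166 ] shelf [0.2218, 0.238]
red [192.7, 201.7] 19 [0.57735388 0.3248143  0.062     ]
noses [([9.2, 9.2], 6), ([16.0, 12.3], 7)]
```

View pics/p11.png

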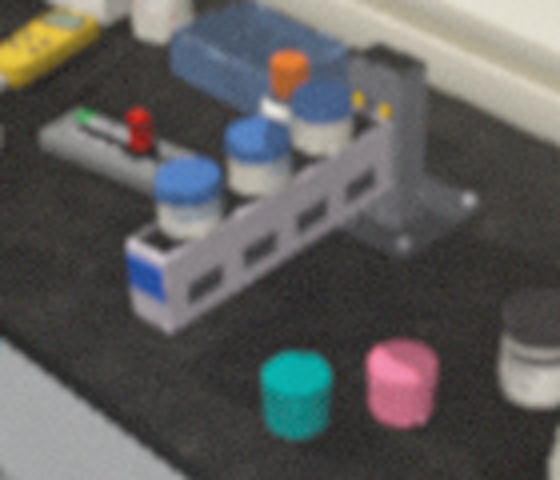

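The arm is seated with both noses out, the three blue tubs stand centred, the knob is back at rest, and the robot is clear. Handing in.

```bash
python3 -c "
from workcell import *
print(job_done())"
```

```text
the job is handed in; nothing more can be done
None
```

The job is handed in (no verdict was shown): the arm is seated with the catch out, the reader was zeroed before and registered after loading, all three blue tubs stand upright along its middle, no green tub was present, and the bystanders were left alone.

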